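# Weigh out two mixing balls

### The job

For the next primer tin we need exactly two of the four steel mixing balls: pick up the orange cup, tip it over the scale pan until two balls have dropped into the pan, then stop. Keep the other two in the cup, stand the cup upright back in the middle of its round black coaster and let go.

Things in the scene. Friction and masses are not known exactly. Their poses are not given: they have to be found in the camera images.
- cup: Narrow orange cup, open on top, 98 x 32 x 64 high (x -54 to 44), 160 g; four loose 20 mm steel balls, 33 g each, inside in single file. Origin: centre of underside, z up. Grip its flat sides across the 32 (y), at x 0, 45 up. Pouring lip at the +x end: x 42, z 30; at the start it looks roughly to the robot. Curved floor: balls leave one by one, the first near 25 degrees of tilt, each next about 12 degrees later.
- coaster: Round black rubber mat, 140 across, 5 thick, fixed to the table, under the orange cup at the start. Origin: centre of its underside, on the table. (A twin mat carries a similar blue cup of black rubber plugs: a bystander.)
- pan (a point): Centre of the inner floor of the square, open steel scale pan with dark lining: 132 x 132 inside, walls rise 38 above this point, axes along the walls; 98 above the table when empty. It stands on a fixed grey scale base, 230 x 150 x 50 high, whose flat dial (60 high) lies 115 from the pan's centre on its +x side.
- scale (a joint): How far the spring scale's pan has sunk, in m: 0 empty, 0.005 per ball in it (0.010 with two), stop at 0.028; settles within 0.5 s. On the dial's five marks (0 to 4 balls) the red pointer meets the wide green one at two balls.
There are look-alikes about, which are no part of the job. There is more than one size of the cup; the job needs the middle-sized.

How it is judged:
On the way, in this order (a step that is already met when the one before it is completed fails the run):
1. the orange cup is lifted clear of its coaster (z of cup in the frame of coaster above 0.05 m and contact force between cup and coaster below 0.05 N), for 0.2 s.
2. two balls lie in the scale pan, while the cup is still held up over the coaster's height (value of joint scale between 0.0075 and 0.0125 m and z of cup in the frame of coaster above 0.03 m), for 0.3 s.
At the end, for the whole second after the job is handed in: Exactly two balls rest in the scale pan (pan sunk 7.5 to 12.5 mm); the orange cup stands upright (within 10 degrees), released and at rest, its centre within 20 mm of the coaster's centre, and it bears on the coaster with the weight of the cup and the other two balls (2.04 to 2.39 N) (value of joint scale between 0.0075 and 0.0125 m and contact force between cup and coaster between 2.04 and 2.39 N and horizontal distance between cup and coaster below 0.02 m and angle between cup's own z axis and vertical below 0.18 rad and contact force between cup and the fingers below 0.05 N and linear speed of cup below 0.02 m/s and velocity of joint scale below 0.01 m/s); the robot touches nothing.
It also fails if it takes over 64 s, if anything falls off the work surface, if the arm or the gripper's body presses on something with over 40 N, if the wrist force passes 120 N, or if a joint passes its speed limit or range.

### The arm

A 6-joint arm with a two-finger parallel gripper is mounted at the origin on the work surface. World frame = base frame: x ahead of the robot, y to its left, z up, the work surface at z = 0. Lengths are in m, angles in rad, forces in N, time in s.
With the tool pointing down it reaches from about 0.275 to 0.725 m from the base axis. Payload 5.6 kg.
Tool frame: the origin (TCP) lies midway between the tips of the shut fingers; the grasp point (between the pads) lies 19 mm behind it; z points along the fingers, x is the direction in which the jaws open and shut, and the axes are right-handed (so a half turn about z gives the same grasp; the last joint's range is limited). The gripper opens to 85 mm and grips with 20 to 120 N. Pads are 22 mm wide; open, the fingers measure 114 mm over their backs; the gripper's body (76 mm by 85 mm) begins 54 mm behind the grasp point. The pads swing forward as they close: fully open they stand 13 mm farther back than shut.
Start: joints at [-0.999, 0.255, 0.108, 0, -1.424, -0.285], TCP at [0.156, -0.528, 0.231] pointing down, gripper open.
Joint ranges: [-2.95, 2.95], [-1.21, 1.97], [-1.09, 1.5], [-2.87, 1.71], [-2.94, -0.07], [-3.05, 3.05]. Speed limits (rad/s): [2.57, 2.57, 3.14, 3.14, 3.14, 3.14].

### API

Orientations are given as a unit quaternion [w, x, y, z].
In Python, from plant import robot gives the robot as it stands. The module is installed in compiled form; this text tells all that it offers.
- The arm moves only by the shell command python3 -m crank 'ROWS'. ROWS is a JSON object of lists of equal length, an entry for each row: "dp": the shift along the tool's x, y, z in m, a list of three; "twist": the turn, a rotation vector about the tool's x, y, z in rad, a list of three; "hand": the closure, from 0 (fully open) to 1 (shut). A call has 1 to 20 rows; each row shifts and turns the pose as measured when the row begins, along the tool's axes as they then stand; what a row does not reach is not made up. A row lasts 1/12 s, in which the tool goes at most 41.7 mm and 7.16 degrees, less where a joint would pass 70% of its speed; a pose out of reach is approached as far as the arm can. A call is refused whole if a number of a shift passes 0.0417 or a number of a turn 0.125, either way. A call with a gripper value outside its range is refused whole. The fingers move at their own pace and stop on an object; the grip force is fixed at half the most. Time passes only in rows, so rows that do not move let the fingers close. It gives the time, the measured TCP pose, the force and the opening at its end, in the units of the state.
- robot.observe(): the state, without advancing time (a new reading comes with each control period).
- robot.read_camera(name): name is "scene" or "side" or "wrist"; returns the picture (480x640x3 uint8, red, green, blue); there is no depth.
- robot.camera_model(name): a dict with "mtx" (3x3 intrinsics, pixels), "view" (4x4, takes a point from world to camera coordinates). Camera axes: x right, y down, z forward; pixel columns grow to the right and rows downward; lengths in m; the calibration is good to about 2 mm. A picture is of the moment at which its call begins: read the wrist's pose just before it. camera_model takes no time and is no camera call; for the wrist camera it gives the pose at the moment of the call.
- robot.close_job(): hands the job in, once; it reports no verdict.
The state is a dict: "time_s": time; "joint_pos": joint angles; "joint_velocities": joint speeds; "joint_torque": joint torques, N m; "position": TCP position; "ee_rot": TCP orientation; "ft_force": force on the tool from outside, world axes, zero at the start; "wrist_torque": the same for the moment, N m; "finger_gap": finger opening in m.
Only numpy, scipy, OpenCV 4.12 (cv2) and the standard library are available. Lean on these libraries where they do the work, as an engineer would, in place of code of your own. Each camera call takes 0.05 s, during which the arm holds its last target.

## Working session

There is one attempt and no reset: what is moved stays moved. The work goes in short steps, Python scripts to look and compute and a shell command to move; the robot and the scene stay as the last step left them, time stands still between calls to the robot, and variables do not carry over. Pictures are saved under pics/ and viewed, and the job is handed in when it is done.

```bash
mkdir -p pics; python3 - <<'E'
from plant import robot
import cv2
for n in ("scene","side","wrist"):
    m=robot.camera_model(n); im=robot.read_camera(n)
    cv2.imwrite(f"pics/{n}0.png",im[:,:,::-1]); print(n,m["mtx"],m["view"])
print(robot.observe())
E
```

```text
scene [[606.61153608   0.         325.82506092]
 [  0.         606.61153608 237.867354  ]
 [  0.           0.           1.        ]] [[ 0.57966331  0.81482998  0.00652282 -0.26792907]
 [ 0.52585059 -0.36794684 -0.76687436 -0.14669725]
 [-0.62247217  0.44795896 -0.64176411  1.56145304]
 [ 0.          0.          0.          1.        ]]
side [[536.72646425   0.         314.42024747]
 [  0.         536.72646425 240.06700246]
 [  0.           0.           1.        ]] [[-0.92735151 -0.37412813 -0.00687861  0.41050287]
 [-0.22710188  0.57733716 -0.78428729  0.15179077]
 [ 0.29739521 -0.72574785 -0.62035969  1.01653754]
 [ 0.          0.          0.          1.        ]]
wrist [[347.45605059   0.         321.27674805]
 [  0.         347.45605059 243.07204697]
 [  0.           0.           1.        ]] [[-0.28246667  0.95927654  0.00105099  0.54885508]
 [ 0.90981855  0.26755579  0.31724454 -0.04098748]
 [ 0.30404404  0.09056722 -0.94834319  0.38039844]
 [ 0.          0.          0.          1.        ]]
{'time_s': 0.15, 'joint_pos': array([-9.99370080e-01,  2.55626312e-01,  1.07283076e-01, -3.45848544e-04,
       -1.42389247e+00, -2.84584842e-01]), 'joint_velocities': array([-4.95700136e-04, -6.18836635e-04,  2.54431254e-03,  3.73622190e-05,
       -1.49866153e-04, -6.90249623e-04]), 'joint_torque': array([-2.33203318e-03, -3.86939836e+01,  2.38078076e+01,  5.36672205e+00,
       -4.61489733e-03, -2.07576232e-05]), 'position': array([ 0.15553825, -0.52715803,  0.23058935]), 'ee_rot': array([-6.14377822e-04,  5.98800593e-01,  8.00897810e-01,  4.12006780e-04]), 'ft_force': array([-0.30276328, -0.33221715, -0.19312087]), 'wrist_torque': array([ 0.02277513, -0.02313095, -0.04871311]), 'finger_gap': 0.08528536846701572}
```

View pics/scene0.png

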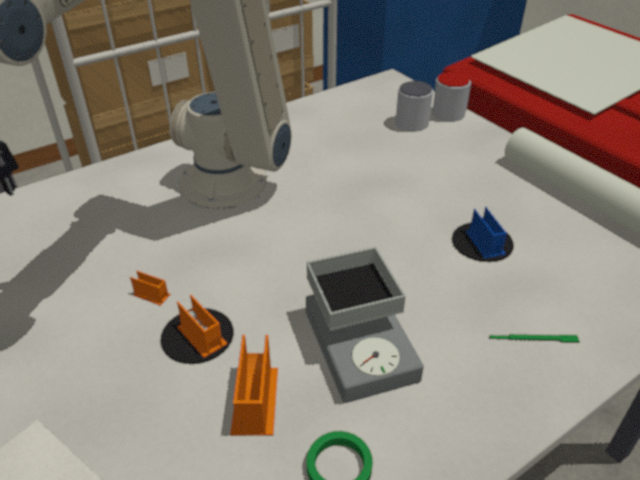

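View pics/side0.png

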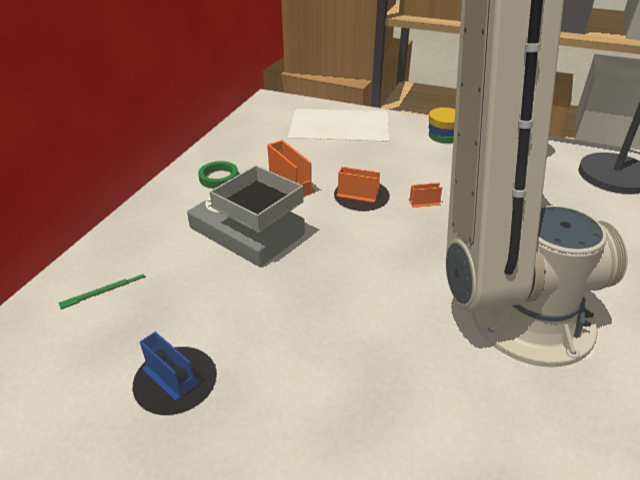

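View pics/wrist0.png

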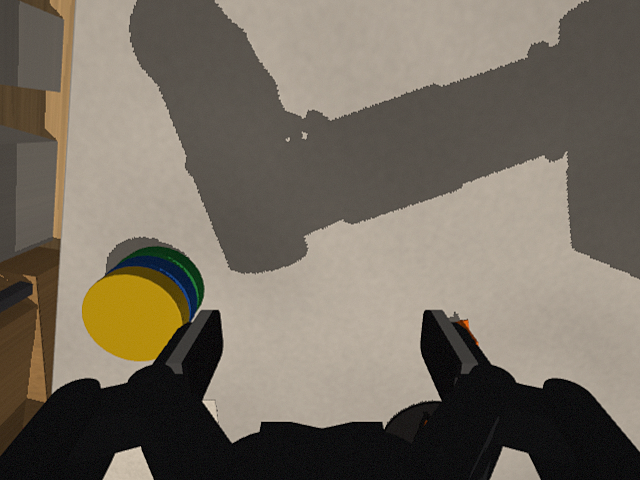

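Scene view candidates: small orange cup (150,288), middle orange cup on the black mat (203,328), large orange cup (255,390), and a blue cup (488,238). The middle one fits because it is the middle size and stands on its coaster. I'll confirm in a crop and measure.

```bash
cat > h.py <<'E'
import numpy as np,cv2
from plant import robot
def ray(m,uv):
    K,V=np.array(m["mtx"]),np.array(m["view"]);R=V[:3,:3];t=V[:3,3]
    c=-R.T@t; d=R.T@np.linalg.inv(K)@np.array([uv[0],uv[1],1.]); return c,d/np.linalg.norm(d)
def plane(m,uv,z):
    c,d=ray(m,uv); return c+d*(z-c[2])/d[2]
def proj(m,p):
    K,V=np.array(m["mtx"]),np.array(m["view"]);q=K@(V[:3,:3]@np.array(p)+V[:3,3]);return q[:2]/q[2]
def tri(m1,a,m2,b):
    c1,d1=ray(m1,a);c2,d2=ray(m2,b)
    s=np.linalg.lstsq(np.c_[d1,-d2],c2-c1,rcond=None)[0]
    p,q=c1+s[0]*d1,c2+s[1]*d2; return (p+q)/2,np.linalg.norm(p-q)
E
python3 - <<'E'
from h import *
S=robot.camera_model("scene");D=robot.camera_model("side")
a=cv2.imread("pics/scene0.png");b=cv2.imread("pics/side0.png")
c1=cv2.resize(a[270:450,110:310],None,fx=3,fy=3,interpolation=2)
cv2.imwrite("pics/c1.png",c1)
cv2.imwrite("pics/c2.png",cv2.resize(b[130:270,170:450],None,fx=2.8,fy=2.8,interpolation=2))
cv2.imwrite("pics/c3.png",cv2.resize(a[230:410,290:440],None,fx=3.3,fy=3.3,interpolation=2))
# coaster: non-table mask boundary -> points on plane z=.005, min circle of outer black
for n,im,m,(x0,y0,x1,y1) in(("scene",a,S,(140,295,245,375)),("side",b,D,(325,160,400,215))):
    hsv=cv2.cvtColor(im,cv2.COLOR_BGR2HSV)
    k=np.zeros(im.shape[:2],np.uint8);k[y0:y1,x0:x1]=(hsv[y0:y1,x0:x1,2]<70)*255
    ys,xs=np.nonzero(k);P=np.array([plane(m,(x,y),.005)[:2] for x,y in zip(xs,ys)],np.float32)
    print(n,len(P),cv2.minEnclosingCircle(P))
E
```

```text
scene 1462 ((0.4381740689277649, -0.28505420684814453), 0.06763038039207458)
side 507 ((0.430677592754364, -0.2852505147457123), 0.06793160736560822)
```

View pics/c1.png

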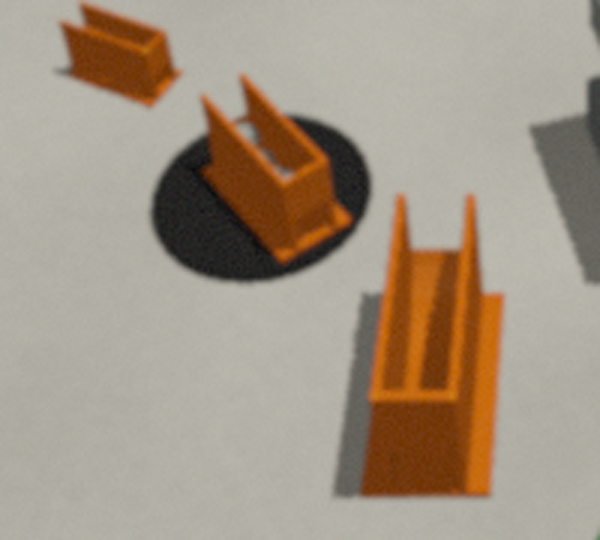

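View pics/c2.png

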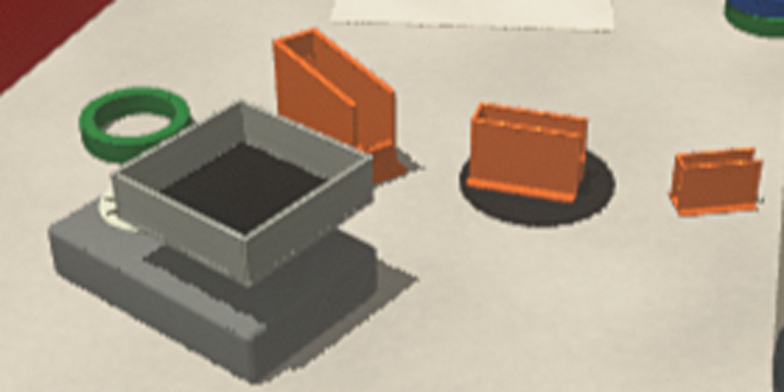

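View pics/c3.png

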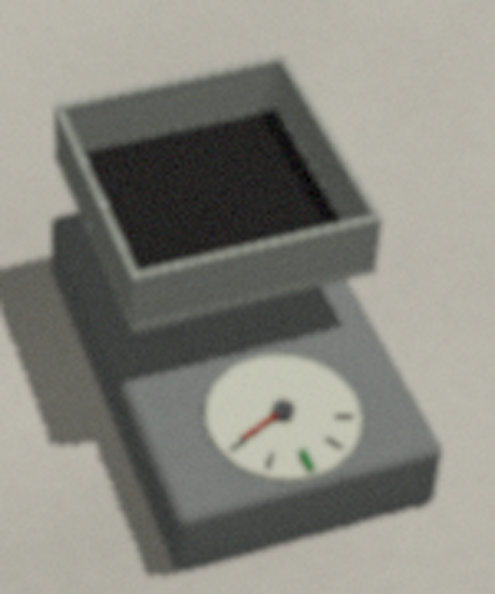

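The crop confirms it: the middle orange cup at scene px (198,330) sits on the black mat, with balls inside and its open end towards the robot. The dial pointer rests on the 0 mark. Next I'll work out the geometry.

```bash
python3 - <<'E'
from h import *
S=robot.camera_model("scene");D=robot.camera_model("side")
f1=lambda x,y:(x/3+110,y/3+270); f2=lambda x,y:(x/2.8+170,y/2.8+130); f3=lambda x,y:(x/3.3+290,y/3.3+230)
np.set_printoptions(precision=4,suppress=True)
print("cup scene top z.069")
for n,p in dict(nearL=(287,180),nearR=(327,155),farL=(205,95),farR=(243,75)).items(): print(n,plane(S,f1(*p),.069))
for n,p in dict(footL=(285,262),footR=(351,218)).items(): print(n,plane(S,f1(*p),.005))
print("side")
for n,p in dict(tl=(480,104),tr=(587,118),nl=(471,121),nr=(583,134)).items(): print(n,plane(D,f2(*p),.069))
for n,p in dict(bl=(469,186),br=(577,200)).items(): print(n,plane(D,f2(*p),.005))
print("pan rim z.136")
P=np.array([plane(S,f3(*p),.136) for p in((60,108),(283,62),(380,218),(135,270))]);print(P,P.mean(0))
P=np.array([plane(D,f2(*p),.136) for p in((115,178),(243,102),(374,158),(247,240))]);print(P,P.mean(0))
print("dial",plane(S,f3(283,411),.06))
E
```

```text
cup scene top z.069
nearL [ 0.4926 -0.2854  0.069 ]
nearR [ 0.4885 -0.2566  0.069 ]
farL [ 0.4001 -0.2953  0.069 ]
farR [ 0.3978 -0.2682  0.069 ]
footL [ 0.4964 -0.2972  0.005 ]
footR [ 0.4887 -0.2474  0.005 ]
side
tl [ 0.4872 -0.2904  0.069 ]
tr [ 0.3923 -0.3019  0.069 ]
nl [ 0.4848 -0.2605  0.069 ]
nr [ 0.388  -0.2753  0.069 ]
bl [ 0.4833 -0.255   0.005 ]
br [ 0.3871 -0.2689  0.005 ]
pan rim z.136
[[ 0.5114 -0.0761  0.136 ]
 [ 0.5526  0.0511  0.136 ]
 [ 0.6798  0.0138  0.136 ]
 [ 0.6357 -0.114   0.136 ]] [ 0.5949 -0.0313  0.136 ]
[[ 0.6673  0.0165  0.136 ]
 [ 0.6283 -0.1171  0.136 ]
 [ 0.4984 -0.0791  0.136 ]
 [ 0.5401  0.0513  0.136 ]] [ 0.5835 -0.0321  0.136 ]
dial [ 0.7052 -0.0669  0.06  ]
```

```bash
cat >> h.py <<'E'
from scipy.spatial.transform import Rotation as Ro
np.set_printoptions(precision=4,suppress=True)
def st():
    o=robot.observe();q=o["ee_rot"];R=Ro.from_quat([q[1],q[2],q[3],q[0]]);return np.array(o["position"]),R,o
def togo(target,yaw_x=None):
    p,R,o=st();d=R.inv().apply(np.array(target)-p);X=R.as_matrix()
    print("t",o["time_s"],"pos",p,"tool dp",d,"n",np.abs(d).max()/.04,"xhead",np.degrees(np.arctan2(X[1,0],X[0,0])),"z",X[:,2],"F",o["ft_force"],"gap",o["finger_gap"])
E
python3 -m crank '{"dp":[[0,0,0],[0,0,0],[0,0,0]],"twist":[[0,0,0.08],[0,0,0.08],[0,0,0.0]],"hand":[0,0,0]}'
python3 -c "
from h import *
togo([.4346,-.28,.2])"
```

```text
time_s: 0.4
position: [0.1554, -0.5265, 0.2294]
ee_rot: [-0.002, 0.663, 0.748, 0.001]
ft_force: [0.1, -0.1, 0.2]
finger_gap: 0.0857
t 0.4 pos [ 0.1554 -0.5265  0.2294] tool dp [0.2111 0.3069 0.03  ] n 7.671962688791073 xhead 96.9043044910254 z [-0.0013  0.0038 -1.    ] F [ 0.1062 -0.0783  0.2115] gap 0.08567538058303815
```

```bash

python3 -m crank '{"dp":[[0.012,0.017,0],[0.021,0.031,0],[0.021,0.031,0],[0.021,0.031,0.003],[0.021,0.031,0.003],[0.021,0.031,0.003],[0.021,0.031,0.003],[0.021,0.031,0.003],[0.021,0.031,0.003],[0.021,0.031,0.003],[0.01,0.015,0.003],[0,0,0]],"twist":[[0,0,0],[0,0,0],[0,0,0],[0,0,0],[0,0,0],[0,0,0],[0,0,0],[0,0,0],[0,0,0],[0,0,0],[0,0,0],[0,0,0]],"hand":[0,0,0,0,0,0,0,0,0,0,0,0]}'
python3 - <<'E'
from h import *
togo([.4346,-.28,.2])
m=robot.camera_model("wrist");im=robot.read_camera("wrist");cv2.imwrite("pics/w1.png",im[:,:,::-1])
for c in ((.4346,-.28),): print(proj(m,[*c,.005]),proj(m,[.488,-.273,.069]),proj(m,[.3945,-.2853,.069]))
E
```

```text
time_s: 1.4
position: [0.4461, -0.2644, 0.2014]
ee_rot: [-0.004, 0.654, 0.757, 0.001]
ft_force: [-0.4, 0.4, 0.4]
finger_gap: 0.0854
t 1.4 pos [ 0.4461 -0.2644  0.2014] tool dp [-0.0138 -0.0136  0.0014] n 0.3448834447219956 xhead 98.3369884661052 z [-0.0047  0.0073 -1.    ] F [-0.3977  0.3948  0.4466] gap 0.085375933027807
[305.4677 200.6874] [302.7772 277.074 ] [302.4871 165.6006]
```

View pics/w1.png

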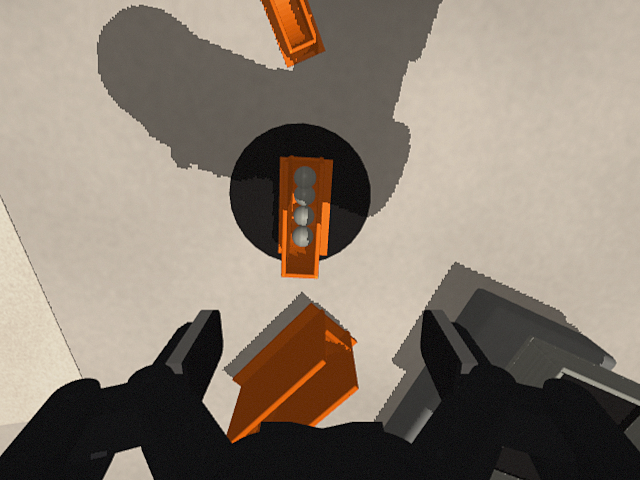

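The wrist view shows the cup at (300,215) with four balls and its far end at (300,277), 2–3 px from my prediction. Next I'll refine the coaster and cup positions from this view.

```bash
python3 - <<'E'
from h import *
m=robot.camera_model("wrist");im=cv2.imread("pics/w1.png")
k=np.zeros(im.shape[:2],np.uint8);k[115:262,225:375]=(im[115:262,225:375].max(2)<40)*255
k=cv2.morphologyEx(k,cv2.MORPH_OPEN,np.ones((5,5)))
ys,xs=np.nonzero(k);P=np.array([plane(m,(x,y),.005)[:2] for x,y in zip(xs,ys)],np.float32)
print("coaster",cv2.minEnclosingCircle(P))
print("cup end mid",plane(m,(300.5,277),.069), "L,R",plane(m,(282,277),.069),plane(m,(319,277),.069))
cv2.imwrite("pics/w1c.png",cv2.resize(im[115:290,220:380],None,fx=3.4,fy=3.4,interpolation=2))
E
```

```text
coaster ((0.43106603622436523, -0.2869814932346344), 0.06927193701267242)
cup end mid [ 0.4875 -0.2758  0.069 ] L,R [ 0.4898 -0.2916  0.069 ] [ 0.4853 -0.26    0.069 ]
```

View pics/w1c.png

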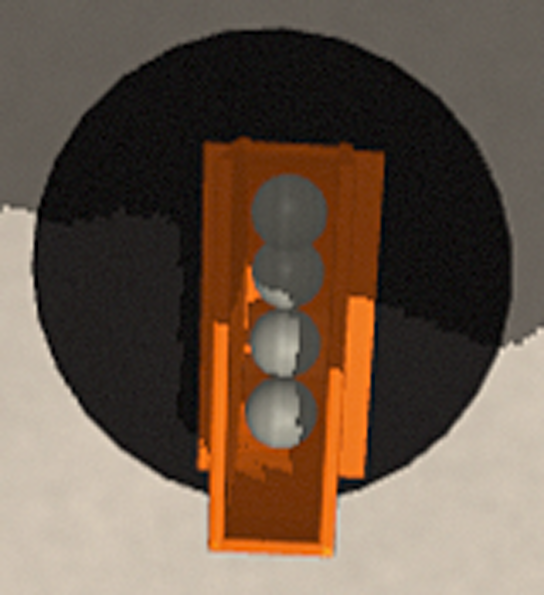

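```bash
python3 - <<'E'
from h import *
p,R,o=st();m=robot.camera_model("wrist")
e=np.array([.4875,-.2758])
for z in (.069,.05): 
    f=plane(m,(293.5/3.4+220,145/3.4+115),z)[:2];d=e-f;print(z,f,np.linalg.norm(d),np.degrees(np.arctan2(d[1],d[0])))
for a in (7,8.5,10):
    a=np.radians(a);print(e-.054*np.array([np.cos(a),np.sin(a)]))
q1,q2=plane(m,(200/3.4+220,470/3.4+115),.008)[:2],plane(m,(206/3.4+220,143/3.4+115),.008)[:2]
print("flangeL",q1,q2,np.degrees(np.arctan2(*(q1-q2)[::-1])))
q1,q2=plane(m,(364/3.4+220,478/3.4+115),.008)[:2],plane(m,(384/3.4+220,152/3.4+115),.008)[:2]
print("flangeR",q1,q2,np.degrees(np.arctan2(*(q1-q2)[::-1])))
E
```

```text
0.069 [ 0.3873 -0.284 ] 0.10052736197176802 4.654993754510169
0.05 [ 0.3889 -0.2844] 0.09900360304085541 4.982244057279265
[ 0.4339 -0.2824]
[ 0.4341 -0.2838]
[ 0.4343 -0.2852]
flangeL [ 0.4914 -0.3008] [ 0.3953 -0.3094] 5.111932364691514
flangeR [ 0.487  -0.2513] [ 0.3906 -0.2602] 5.294688467490469
```

```bash

python3 -m crank '{"dp":[[-0.0138,-0.0136,0.0],[0,0,0]],"twist":[[0.006,-0.005,0.04],[0,0,0]],"hand":[0,0]}'
python3 -c "
from h import *
togo([.4345,-.281,.031])"
```

```text
time_s: 1.62
position: [0.4335, -0.2808, 0.2014]
ee_rot: [-0.005, 0.667, 0.745, -0.003]
ft_force: [-0.2, 0.8, -0.2]
finger_gap: 0.0856
t 1.6167 pos [ 0.4335 -0.2808  0.2014] tool dp [-0.0007  0.0029  0.1703] n 4.258335278107161 xhead 96.28444761075377 z [-0.0115  0.0011 -0.9999] F [-0.2304  0.7573 -0.2122] gap 0.08558858008640276
```

```bash

python3 -m crank '{"dp":[[0,0.001,0.015],[0,0.0,0.025],[0,0,0.025],[0,0,0.025],[0,0,0.025],[0,0,0.02],[0,0,0.015],[0,0,0]],"twist":[[-0.011,0,0],[0,0,0],[0,0,0],[0,0,0],[0,0,0],[0,0,0],[0,0,0],[0,0,0]],"hand":[0,0,0,0,0,0,0,0]}'
python3 -c "
from h import *
togo([.4345,-.281,.031])"
```

```text
time_s: 2.28
position: [0.4315, -0.2867, 0.049]
ee_rot: [0.003, 0.666, 0.746, 0.002]
ft_force: [-1.0, -0.6, 0.3]
finger_gap: 0.0853
t 2.2833 pos [ 0.4315 -0.2867  0.049 ] tool dp [0.0053 0.0035 0.0181] n 0.45151979795395053 xhead 96.52226330354678 z [ 0.0075 -0.0009 -1.    ] F [-1.0336 -0.6129  0.2974] gap 0.08532695569106352
```

```bash

python3 -m crank '{"dp":[[0.0053,0.0035,0.009],[0,0,0.009],[0,0,0]],"twist":[[0.006,0,-0.008],[0,0,0],[0,0,0]],"hand":[0,0,0]}'
python3 - <<'E'
from h import *
togo([.4345,-.281,.031])
im=robot.read_camera("wrist");cv2.imwrite("pics/w2.png",im[:,:,::-1])
E
```

```text
time_s: 2.53
position: [0.4348, -0.2821, 0.0314]
ee_rot: [0.002, 0.662, 0.749, -0.0]
ft_force: [-0.8, 0.4, 0.0]
finger_gap: 0.0855
t 2.5333 pos [ 0.4348 -0.2821  0.0314] tool dp [ 0.0011 -0.0002  0.0004] n 0.02754665414388301 xhead 97.05327296325515 z [ 0.0028 -0.0028 -1.    ] F [-0.7928  0.4282  0.0479] gap 0.08546192515026592
```

View pics/w2.png

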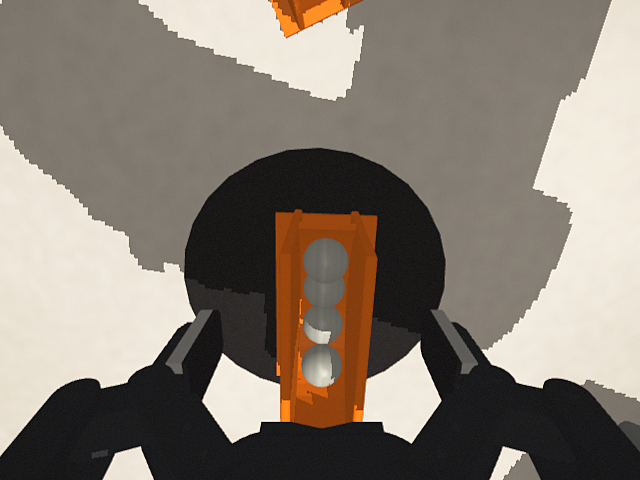

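The cup is centred between the pads (px 208 and 433, cup at 323) and aligned, so I'll close.

```bash

python3 -m crank '{"dp":[[0,0,0],[0,0,0],[0,0,0],[0,0,0],[0,0,0],[0,0,0],[0,0,0],[0,0,0]],"twist":[[0,0,0],[0,0,0],[0,0,0],[0,0,0],[0,0,0],[0,0,0],[0,0,0],[0,0,0]],"hand":[0.5,0.7,1,1,1,1,1,1]}'
python3 -c "
from h import *
togo([.4345,-.281,.031])"
```

```text
time_s: 3.25
position: [0.4373, -0.2828, 0.0353]
ee_rot: [0.005, 0.662, 0.75, 0.001]
ft_force: [0.4, -0.2, -0.0]
finger_gap: 0.0315
t 3.25 pos [ 0.4373 -0.2828  0.0353] tool dp [ 0.0022 -0.0026  0.0042] n 0.10557016368395017 xhead 97.12780864310412 z [ 0.0091 -0.0052 -0.9999] F [ 0.4496 -0.2322 -0.048 ] gap 0.0315081001127311
```

Gripped, with the gap at 31.5 mm. I'll lift smoothly.

```bash

python3 -m crank '{"dp":[[0,0,-0.003],[0,0,-0.007],[0,0,-0.012],[0,0,-0.016],[0,0,-0.016],[0,0,-0.016],[0,0,-0.016],[0,0,-0.016],[0,0,-0.016],[0,0,-0.016],[0,0,-0.016],[0,0,-0.012],[0,0,-0.007],[0,0,-0.003],[0,0,0]],"twist":[[0,0,0],[0,0,0],[0,0,0],[0,0,0],[0,0,0],[0,0,0],[0,0,0],[0,0,0],[0,0,0],[0,0,0],[0,0,0],[0,0,0],[0,0,0],[0,0,0],[0,0,0]],"hand":[1,1,1,1,1,1,1,1,1,1,1,1,1,1,1]}'
python3 - <<'E'
from h import *
togo([.649,-.025,.205])
im=robot.read_camera("wrist");cv2.imwrite("pics/w3.png",im[:,:,::-1])
E
```

```text
time_s: 4.5
position: [0.4308, -0.2801, 0.2175]
ee_rot: [0.0, 0.662, 0.749, 0.0]
ft_force: [0.2, -0.1, -3.3]
finger_gap: 0.0315
t 4.5 pos [ 0.4308 -0.2801  0.2175] tool dp [0.2264 0.2478 0.0125] n 6.195107253161536 xhead 97.0274121010654 z [ 0.0003  0.0001 -1.    ] F [ 0.1991 -0.0824 -3.3463] gap 0.0314656096272735
```

View pics/w3.png

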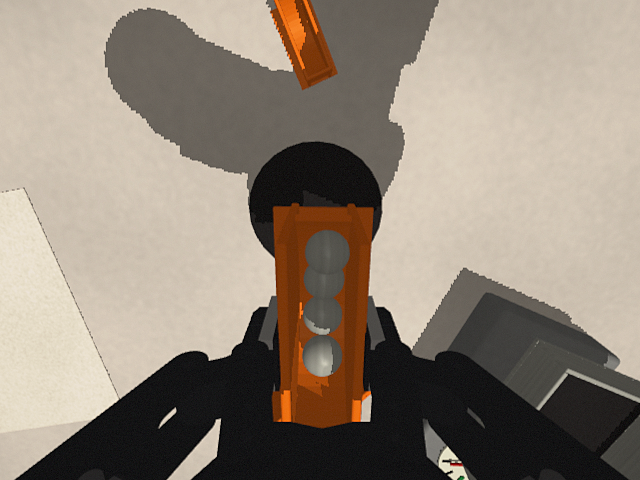

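```bash

python3 -m crank '{"dp":[[0.003,0.003,0],[0.007,0.008,0],[0.011,0.012,0],[0.014,0.016,0],[0.015,0.017,0],[0.015,0.017,0],[0.015,0.017,0],[0.015,0.017,0],[0.015,0.017,0],[0.015,0.017,0],[0.015,0.017,0],[0.015,0.017,0],[0.015,0.017,0],[0.015,0.017,0],[0.014,0.016,0],[0.011,0.012,0],[0.007,0.008,0],[0.003,0.003,0],[0,0,0]],"twist":[[0,0,0],[0,0,0],[0,0,0],[0,0,0],[0,0,0],[0,0,0],[0,0,0],[0,0,0],[0,0,0],[0,0,0],[0,0,0],[0,0,0],[0,0,0],[0,0,0],[0,0,0],[0,0,0],[0,0,0],[0,0,0],[0,0,0]],"hand":[1,1,1,1,1,1,1,1,1,1,1,1,1,1,1,1,1,1,1]}'
python3 - <<'E'
from h import *
togo([.649,-.025,.205])
m=robot.camera_model("wrist");im=robot.read_camera("wrist");cv2.imwrite("pics/w4.png",im[:,:,::-1])
print(proj(m,[.589,-.032,.098]))
im=robot.read_camera("scene");cv2.imwrite("pics/s4.png",im[150:400,200:500,::-1])
im=robot.read_camera("side");cv2.imwrite("pics/d4.png",im[50:300,130:430,::-1])
E
python3 -c "
import cv2,numpy as np
a=cv2.imread('pics/s4.png');b=cv2.imread('pics/d4.png');cv2.imwrite('pics/sd4.png',cv2.resize(np.hstack([a,b]),(798,332)))"
```

```text
time_s: 6.13
position: [0.658, -0.0023, 0.1933]
ee_rot: [-0.015, 0.662, 0.75, -0.009]
ft_force: [0.6, -0.8, -2.3]
finger_gap: 0.0317
t 6.1333 pos [ 0.658  -0.0023  0.1933] tool dp [-0.0213 -0.0122 -0.0115] n 0.532497199881272 xhead 97.12918230328417 z [-0.0338  0.0057 -0.9994] F [ 0.557  -0.7546 -2.3351] gap 0.03168835197926021
[288.0346 147.5822]
```

View pics/w4.png

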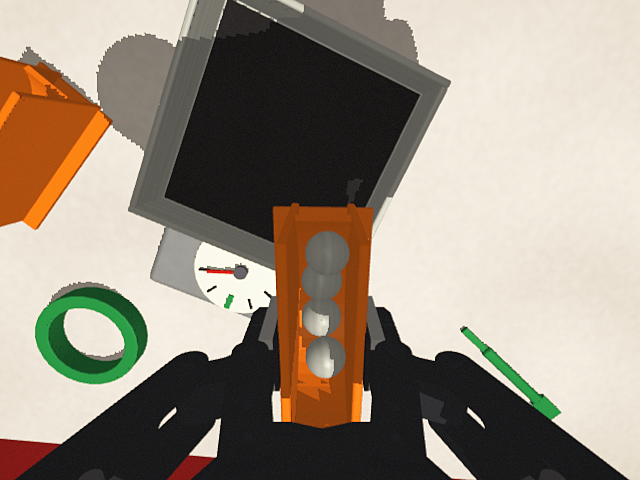

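View pics/sd4.png

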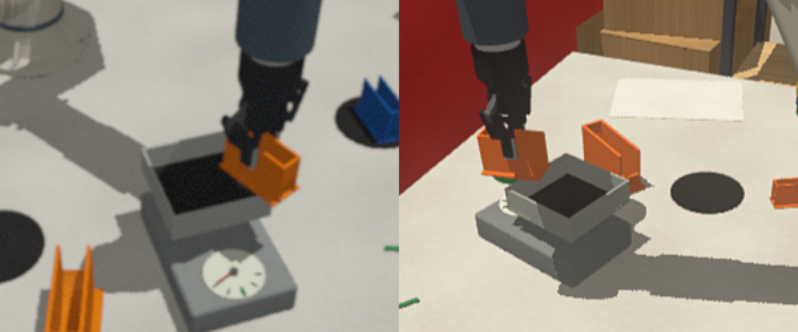

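The wrist view shows the pan centre near (290,146), against my prediction of (288,148), so the pan position is confirmed. Four balls are still in the cup. I'll centre the cup and start tilting about the lip.

```bash

python3 -m crank '{"dp":[[-0.005,-0.003,-0.003],[-0.009,-0.005,-0.005],[-0.007,-0.004,-0.003],[0,0,0],[0,0,-0.001],[0,0,-0.0015],[0,0,-0.0015],[0,0,-0.0015],[0,0,-0.0015],[0,0,-0.0015],[0,0,-0.001],[0,0,0]],"twist":[[0,0,0],[0,0,0],[0,0,0],[0,0,0],[-0.02,0,0],[-0.035,0,0],[-0.035,0,0],[-0.035,0,0],[-0.035,0,0],[-0.035,0,0],[-0.02,0,0],[0,0,0]],"hand":[1,1,1,1,1,1,1,1,1,1,1,1]}'
cat >> h.py <<'E'
def tilt(lip=(.604,-.030,.160)):
    p,R,o=st();X=R.as_matrix();b=X[:,2];th=np.degrees(np.arctan2(np.hypot(b[0],b[1])*np.sign(b[0]),-b[2]))
    L=p+R.apply([0,-.045,0])
    print("t",o["time_s"],"tilt",th-.5,"pos",p,"lip",L,"tool dp",R.inv().apply(np.array(lip)-L),"zx,roll",b,X[2,0],"xhead",np.degrees(np.arctan2(X[1,0],X[0,0])),"F",o["ft_force"],"gap",o["finger_gap"])
E
python3 -c "
from h import *
tilt()"
```

```text
time_s: 7.28
position: [0.6433, -0.0389, 0.223]
ee_rot: [0.063, 0.664, 0.741, 0.077]
ft_force: [-0.5, 0.3, -2.7]
finger_gap: 0.0312
t 7.2833 tilt 10.96593153450677 pos [ 0.6433 -0.0389  0.223 ] lip [ 0.5995 -0.0437  0.2141] tool dp [ 0.0127 -0.0049  0.0543] zx,roll [ 0.1965  0.0302 -0.98  ] 0.00839321105339512 xhead 96.37936206129282 F [-0.4925  0.254  -2.724 ] gap 0.031173116858976814
```

```bash

python3 -m crank '{"dp":[[0.002,0,0.003],[0.004,0,0.006],[0.004,0,0.007],[0.002,0,0.007],[0.001,0,0.007],[0,0,0.005],[0,0,0.002],[0,0,0]],"twist":[[0,0,0],[-0.02,0,0],[-0.03,0,0],[-0.03,0,0],[-0.03,0,0],[-0.02,0,0],[0,0,0],[0,0,0]],"hand":[1,1,1,1,1,1,1,1]}'
python3 - <<'E'
from h import *
tilt()
for n in("side","scene"): cv2.imwrite(f"pics/{n}5.png",robot.read_camera(n)[:,:,::-1])
S=robot.camera_model("scene");D=robot.camera_model("side")
a=cv2.imread("pics/scene5.png");b=cv2.imread("pics/side5.png")
cv2.imwrite('pics/sd5.png',cv2.resize(np.hstack([a[150:400,200:500],b[50:300,130:430]]),(798,332)))
for n,im,m,(x0,y0,x1,y1) in(("scene",a,S,(140,295,245,375)),("side",b,D,(325,160,400,215))):
    k=np.zeros(im.shape[:2],np.uint8);k[y0:y1,x0:x1]=(im[y0:y1,x0:x1].max(2)<70)*255
    ys,xs=np.nonzero(k);P=np.array([plane(m,(x,y),.005)[:2] for x,y in zip(xs,ys)],np.float32)
    print(n,len(P),P.mean(0),cv2.minEnclosingCircle(P))
E
```

```text
time_s: 7.95
position: [0.6505, -0.026, 0.1853]
ee_rot: [0.107, 0.659, 0.734, 0.125]
ft_force: [-0.3, -0.5, -2.8]
finger_gap: 0.0312
t 7.95 tilt 18.390012988040635 pos [ 0.6505 -0.026   0.1853] lip [ 0.6082 -0.0304  0.1708] tool dp [ 0.0008 -0.0074  0.0089] zx,roll [ 0.3209  0.0426 -0.9461] 0.008240427516492482 xhead 96.17723844997965 F [-0.3499 -0.5183 -2.8383] gap 0.031157741838342846
scene 3012 [ 0.4397 -0.2855] ((0.43652111291885376, -0.2841693162918091), 0.06878523528575897)
side 1293 [ 0.4303 -0.2838] ((0.430881142616272, -0.28536778688430786), 0.06918153911828995)
```

View pics/sd5.png

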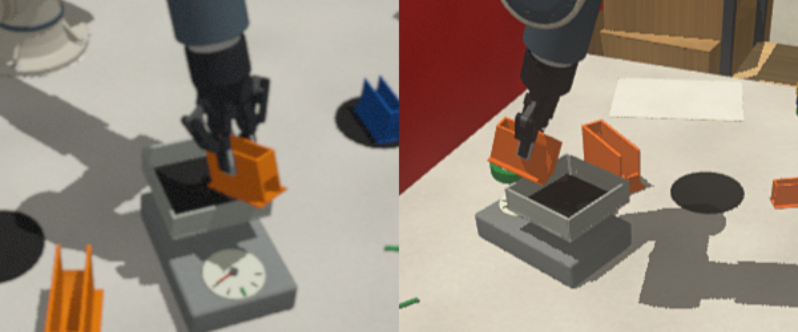

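The lip is inside the pan outline, the pointer reads 0, and the coaster averages (0.433,−0.285). I'll continue tilting to about 27°.

```bash

python3 -m crank '{"dp":[[0,-0.004,0.004],[0,-0.004,0.003],[0,0,-0.001],[0,0,-0.001],[0,0,-0.001],[0,0,-0.001],[0,0,-0.001],[0,0,-0.001],[0,0,0],[0,0,0],[0,0,0]],"twist":[[0,0,0],[0,0,0],[-0.02,0,0],[-0.02,0,0],[-0.02,0,0],[-0.02,0,0],[-0.02,0,0],[-0.02,0,0],[0,0,0],[0,0,0],[0,0,0]],"hand":[1,1,1,1,1,1,1,1,1,1,1]}'
cat > look.py <<'E'
import sys
from h import *
n=sys.argv[1];tilt()
a=robot.read_camera("scene")[:,:,::-1];w=robot.read_camera("wrist")[:,:,::-1]
A=cv2.resize(a[240:410,290:440],(397,450),interpolation=2);B=cv2.resize(w[90:440,170:480],(398,450))
cv2.imwrite(f"pics/l{n}.png",np.hstack([A,B]))
E
python3 look.py 1
```

```text
time_s: 8.97
position: [0.6429, -0.0274, 0.1807]
ee_rot: [0.147, 0.652, 0.724, 0.169]
ft_force: [1.0, -0.7, -2.6]
finger_gap: 0.0313
t 8.9667 tilt 25.425740759987633 pos [ 0.6429 -0.0274  0.1807] lip [ 0.6026 -0.0316  0.1611] tool dp [0.0014 0.0009 0.0016] zx,roll [ 0.4339  0.0538 -0.8994] 0.00807936713147081 xhead 96.11049958912548 F [ 1.0188 -0.7468 -2.5529] gap 0.031309220286948894
```

View pics/l1.png

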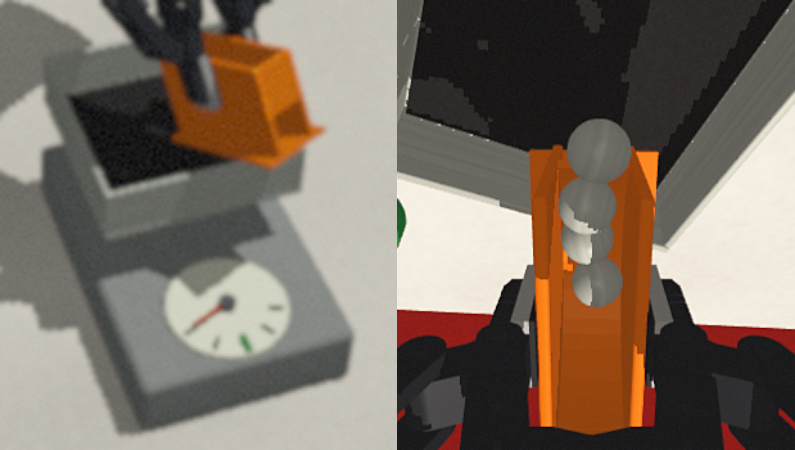

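The first ball is at the lip (599,148 in the crop). I'll add a small step and wait.

```bash

python3 -m crank '{"dp":[[0,0,0],[0,0,-0.001],[0,0,0],[0,0,0],[0,0,0],[0,0,0],[0,0,0],[0,0,0]],"twist":[[0,0,0],[-0.02,0,0],[0,0,0],[0,0,0],[0,0,0],[0,0,0],[0,0,0],[0,0,0]],"hand":[1,1,1,1,1,1,1,1]}'
python3 look.py 2
```

```text
time_s: 9.73
position: [0.6445, -0.0272, 0.1824]
ee_rot: [0.154, 0.65, 0.723, 0.177]
ft_force: [0.2, -0.6, -2.9]
finger_gap: 0.0312
t 9.7333 tilt 26.573506473791586 pos [ 0.6445 -0.0272  0.1824] lip [ 0.6047 -0.0314  0.1619] tool dp [ 0.0014 -0.0013  0.0015] zx,roll [ 0.4518  0.0552 -0.8904] 0.007484529137384538 xhead 96.12874894473885 F [ 0.24   -0.6482 -2.9247] gap 0.031194057135821383
```

View pics/l2.png

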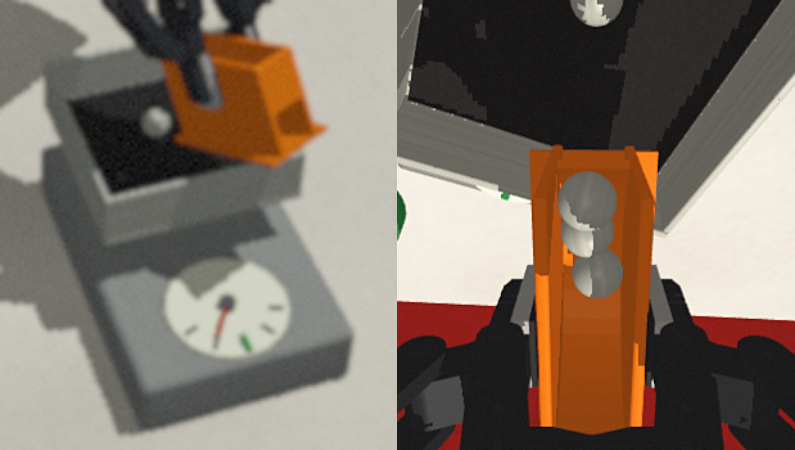

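One ball is in the pan and the pointer is at mark 1. I'll tilt to about 36.

```bash

python3 -m crank '{"dp":[[0,0,-0.0005],[0,0,-0.0005],[0,0,-0.0005],[0,0,-0.0005],[0,0,-0.0005],[0,0,-0.0005],[0,0,-0.0005],[0,0,-0.0005],[0,0,0],[0,0,0],[0,0,0]],"twist":[[-0.02,0,0],[-0.02,0,0],[-0.02,0,0],[-0.02,0,0],[-0.02,0,0],[-0.02,0,0],[-0.02,0,0],[-0.02,0,0],[0,0,0],[0,0,0],[0,0,0]],"hand":[1,1,1,1,1,1,1,1,1,1,1]}'
python3 look.py 3
```

```text
time_s: 10.75
position: [0.6423, -0.0276, 0.1861]
ee_rot: [0.207, 0.635, 0.706, 0.236]
ft_force: [0.4, -0.5, -1.8]
finger_gap: 0.0312
t 10.75 tilt 36.05587938760825 pos [ 0.6423 -0.0276  0.1861] lip [ 0.6064 -0.0313  0.1593] tool dp [ 0.0015 -0.0013 -0.0019] zx,roll [ 0.5915  0.0694 -0.8033] 0.006988330841680823 xhead 96.15183395560419 F [ 0.3771 -0.4576 -1.7807] gap 0.031183332438099974
```

View pics/l3.png

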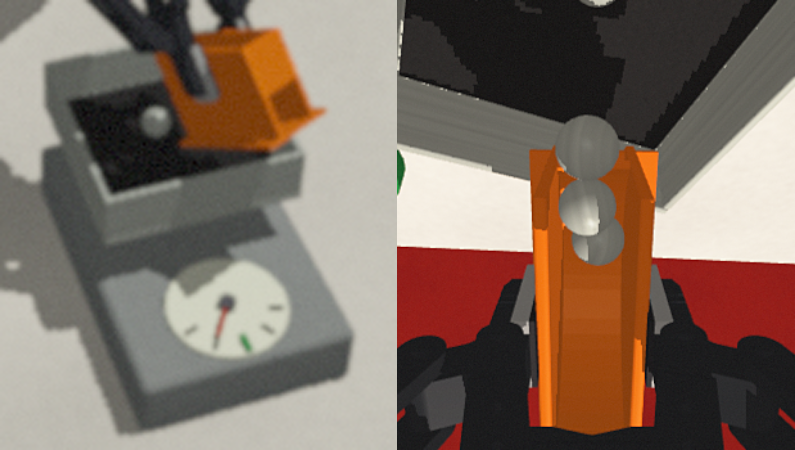

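The second ball is at the lip (587,147) and the pointer still reads 1. I'll add about 1.5° and wait.

```bash

python3 -m crank '{"dp":[[0,0,0],[0,0,0],[0,0,0],[0,0,0],[0,0,0],[0,0,0],[0,0,0]],"twist":[[-0.013,0,0],[-0.013,0,0],[0,0,0],[0,0,0],[0,0,0],[0,0,0],[0,0,0]],"hand":[1,1,1,1,1,1,1]}'
python3 look.py 4
```

```text
time_s: 11.43
position: [0.6454, -0.027, 0.1887]
ee_rot: [0.216, 0.632, 0.702, 0.246]
ft_force: [-0.9, -0.6, -1.5]
finger_gap: 0.0313
t 11.4333 tilt 37.74168064221487 pos [ 0.6454 -0.027   0.1887] lip [ 0.6102 -0.0306  0.1609] tool dp [ 0.0013 -0.0053 -0.0031] zx,roll [ 0.6148  0.0718 -0.7854] 0.006574016657020454 xhead 96.18283525966297 F [-0.8812 -0.617  -1.4509] gap 0.03131127320605768
```

View pics/l4.png

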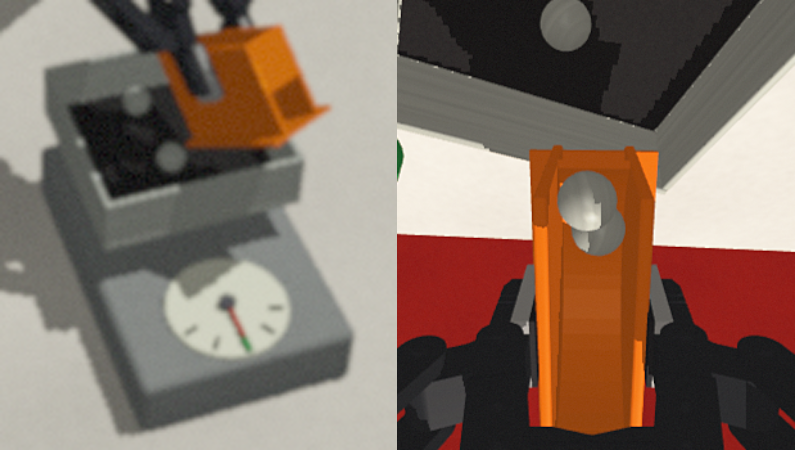

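Two balls are in the pan, the pointer is on green, and two remain in the cup. I'll raise it and tilt back.

```bash

python3 -m crank '{"dp":[[0,0.001,-0.002],[0,0.004,-0.006],[0,0.006,-0.008],[0,0.004,-0.005],[0,0,0],[0,0,0],[0,0,0],[0,0,0],[0,0,0],[0,0,0],[0,0,0],[0,0,0],[0,0,0],[0,0,0],[0,0,0],[0,0,0],[0,0,0],[0,0,0],[0,0,0],[0,0,0]],"twist":[[0.02,0,0],[0.04,0,0],[0.04,0,0],[0.04,0,0],[0.04,0,0],[0.04,0,0],[0.04,0,0],[0.04,0,0],[0.04,0,0],[0.04,0,0],[0.04,0,0],[0.04,0,0],[0.04,0,0],[0.04,0,0],[0.04,0,0],[0.04,0,0],[0.03,0,0],[0.02,0,0],[0,0,0],[0,0,0]],"hand":[1,1,1,1,1,1,1,1,1,1,1,1,1,1,1,1,1,1,1,1]}'
python3 look.py 5; python3 -c "
from h import *
togo([.436,-.287,.235])"
```

```text
time_s: 13.2
position: [0.6485, -0.0244, 0.2147]
ee_rot: [-0.015, 0.666, 0.745, -0.007]
ft_force: [0.8, -1.0, -1.7]
finger_gap: 0.031
t 13.2 tilt -2.3273154641908897 pos [ 0.6485 -0.0244  0.2147] lip [ 0.6038 -0.0294  0.216 ] tool dp [-0.0013  0.0017  0.0559] zx,roll [-0.0305  0.0094 -0.9995] 0.012782355271549244 xhead 96.39313543358558 F [ 0.8249 -1.0052 -1.6813] gap 0.03099373072834574
t 13.3 pos [ 0.648  -0.0245  0.2148] tool dp [-0.237  -0.2405 -0.0161] n 6.011640479607489 xhead 96.39165663541951 z [-0.0307  0.0094 -0.9995] F [ 0.0123 -0.2843 -1.2616] gap 0.031354879532168416
```

View pics/l5.png

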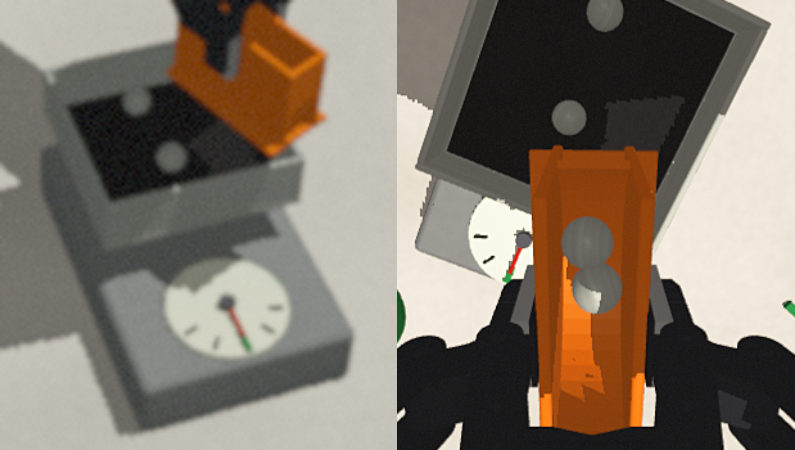

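Two in the pan on green, two in the cup. I'll carry it back.

```bash

python3 -m crank '{"dp":[[0,0,-0.008],[0,0,-0.008],[-0.003,-0.003,0],[-0.008,-0.008,0],[-0.013,-0.013,0],[-0.016,-0.016,0],[-0.016,-0.016,0],[-0.016,-0.016,0],[-0.016,-0.016,0],[-0.016,-0.016,0],[-0.016,-0.016,0],[-0.016,-0.016,0],[-0.016,-0.016,0],[-0.016,-0.016,0],[-0.016,-0.016,0],[-0.016,-0.016,0],[-0.013,-0.013,0],[-0.008,-0.008,0],[-0.003,-0.003,0],[0,0,0]],"twist":[[-0.02,-0.007,0],[-0.02,-0.007,0],[0,0,0],[0,0,0],[0,0,0],[0,0,0],[0,0,0],[0,0,0],[0,0,0],[0,0,0],[0,0,0],[0,0,0],[0,0,0],[0,0,0],[0,0,0],[0,0,0],[0,0,0],[0,0,0],[0,0,0],[0,0,0]],"hand":[1,1,1,1,1,1,1,1,1,1,1,1,1,1,1,1,1,1,1,1]}'
python3 -c "
from h import *
togo([.436,-.287,.0353])"
```

```text
time_s: 14.97
position: [0.4249, -0.2896, 0.2373]
ee_rot: [0.014, 0.667, 0.745, 0.01]
ft_force: [0.4, 0.1, -2.3]
finger_gap: 0.0312
t 14.9667 pos [ 0.4249 -0.2896  0.2373] tool dp [0.0031 0.0045 0.2022] n 5.055103538119025 xhead 96.31903453768159 z [ 0.0341 -0.0046 -0.9994] F [ 0.3902  0.0766 -2.3443] gap 0.03115791713994579
```

```bash

python3 -m crank '{"dp":[[0.001,0.003,0.004],[0.001,0.003,0.01],[0,0.003,0.016],[0,0.001,0.02],[0,0,0.02],[0,0,0.02],[0,0,0.02],[0,0,0.02],[0,0,0.014],[0,0,0.008],[0,0,0.003],[0,0,0]],"twist":[[0.013,0,0],[0.012,0,0],[0,0,0],[0,0,0],[0,0,0],[0,0,0],[0,0,0],[0,0,0],[0,0,0],[0,0,0],[0,0,0],[0,0,0]],"hand":[1,1,1,1,1,1,1,1,1,1,1,1]}'
python3 - <<'E'
from h import *
togo([.436,-.287,.0353])
for n in("scene","side","wrist"): cv2.imwrite(f"pics/{n}6.png",robot.read_camera(n)[:,:,::-1])
a=cv2.imread("pics/scene6.png");b=cv2.imread("pics/side6.png")
cv2.imwrite('pics/sd6.png',np.hstack([cv2.resize(a[240:380,110:300],(400,295)),cv2.resize(b[110:240,290:460],(385,295))]))
E
```

```text
time_s: 15.97
position: [0.4424, -0.2783, 0.0674]
ee_rot: [0.002, 0.663, 0.749, -0.002]
ft_force: [0.3, -0.1, -1.8]
finger_gap: 0.0315
t 15.9667 pos [ 0.4424 -0.2783  0.0674] tool dp [-0.0077 -0.0074  0.0322] n 0.804206386194179 xhead 96.9946749465783 z [-0.0003 -0.0055 -1.    ] F [ 0.2735 -0.0907 -1.7599] gap 0.03153859303439535
```

View pics/sd6.png

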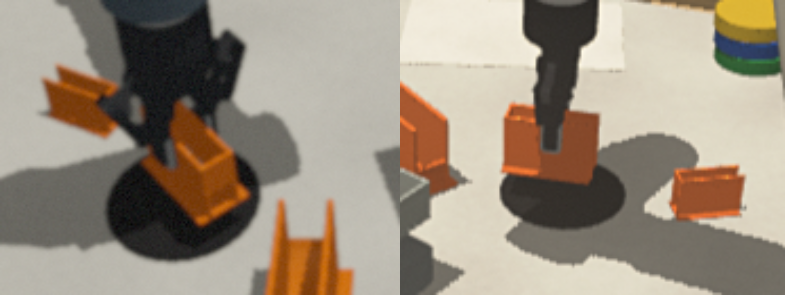

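View pics/wrist6.png

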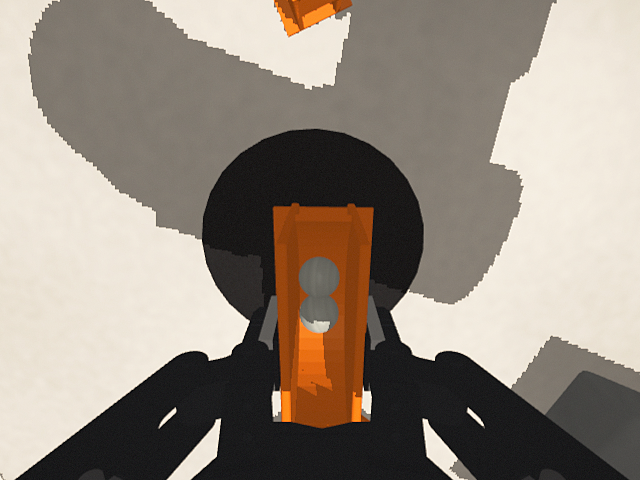

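There has been no slip in the grip: the lip edge is still at y=207, as after the lift. I'll correct sideways and lower.

```bash

python3 -m crank '{"dp":[[-0.004,-0.004,0],[-0.0037,-0.0034,0.006],[0,0,0.008],[0,0,0.006],[0,0,0]],"twist":[[-0.009,0,0],[0,0,0],[0,0,0],[0,0,0],[0,0,0]],"hand":[1,1,1,1,1]}'
python3 -c "
from h import *
togo([.436,-.287,.0353])"
```

```text
time_s: 16.53
position: [0.4386, -0.29, 0.051]
ee_rot: [0.01, 0.663, 0.749, 0.004]
ft_force: [-0.2, -0.6, -2.1]
finger_gap: 0.0311
t 16.5333 pos [ 0.4386 -0.29    0.051 ] tool dp [ 0.0035 -0.0025  0.0157] n 0.39153358806119104 xhead 96.9300074537401 z [ 0.0205 -0.0084 -0.9998] F [-0.2266 -0.6378 -2.0963] gap 0.03107319208290687
```

```bash

python3 -m crank '{"dp":[[0.003,-0.002,0.004],[0,0,0.004],[0,0,0.003],[0,0,0]],"twist":[[0.01,0.003,0],[0,0,0],[0,0,0],[0,0,0]],"hand":[1,1,1,1]}'
python3 -c "
from h import *
togo([.436,-.287,.0353])"
```

```text
time_s: 16.87
position: [0.4358, -0.2871, 0.0383]
ee_rot: [0.005, 0.663, 0.748, 0.0]
ft_force: [-0.1, -0.1, -3.0]
finger_gap: 0.0314
t 16.8667 pos [ 0.4358 -0.2871  0.0383] tool dp [0.0001 0.0002 0.003 ] n 0.07410743906188537 xhead 96.91075961047429 z [ 0.008  -0.0062 -0.9999] F [-0.1161 -0.1189 -2.9752] gap 0.03137275433735041
```

```bash

python3 -m crank '{"dp":[[0,0,0.002],[0,0,0.001]],"twist":[[0,0,0],[0,0,0]],"hand":[1,1]}'
python3 -c "
from h import *
togo([.436,-.287,.0353])"
```

```text
time_s: 17.03
position: [0.436, -0.2872, 0.0352]
ee_rot: [0.005, 0.663, 0.749, 0.0]
ft_force: [-1.4, 1.0, 4.9]
finger_gap: 0.0312
t 17.0333 pos [ 0.436  -0.2872  0.0352] tool dp [ 0.0002  0.     -0.0001] n 0.004402465380550793 xhead 96.94636572595913 z [ 0.0079 -0.0065 -0.9999] F [-1.4488  0.9794  4.8835] gap 0.03116543864370022
```

The force is now upward, so the cup is seated. I'll release.

```bash

python3 -m crank '{"dp":[[0,0,0],[0,0,0],[0,0,0],[0,0,0],[0,0,0],[0,0,0],[0,0,0]],"twist":[[0,0,0],[0,0,0],[0,0,0],[0,0,0],[0,0,0],[0,0,0],[0,0,0]],"hand":[0.7,0.5,0.3,0,0,0,0]}'
python3 - <<'E'
from h import *
togo([.436,-.287,.2])
cv2.imwrite("pics/w7.png",robot.read_camera("wrist")[:,:,::-1])
E
```

```text
time_s: 17.62
position: [0.4383, -0.2881, 0.0373]
ee_rot: [0.008, 0.663, 0.749, 0.001]
ft_force: [-0.7, -0.2, -0.4]
finger_gap: 0.0856
t 17.6167 pos [ 0.4383 -0.2881  0.0373] tool dp [-0.0003 -0.0002 -0.1627] n 4.0678596832629195 xhead 97.00539650064074 z [ 0.0128 -0.0092 -0.9999] F [-0.6562 -0.2277 -0.398 ] gap 0.08564195076373188
```

View pics/w7.png

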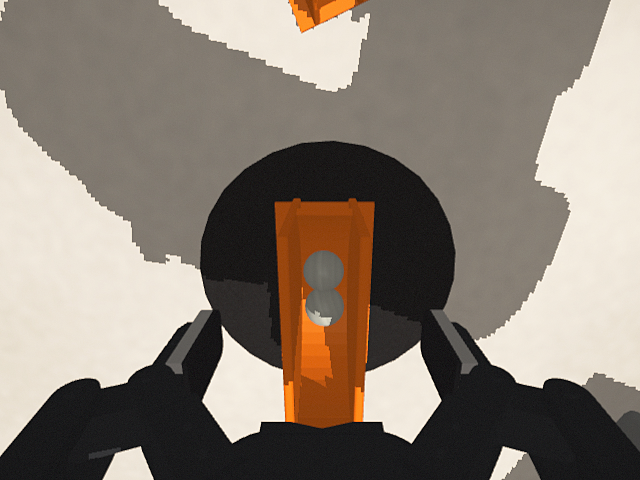

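The cup is released with the fingers clear. I'll retract upwards.

```bash

python3 -m crank '{"dp":[[0,0,-0.005],[0,0,-0.01],[0,0,-0.015],[0,0,-0.02],[0,0,-0.025],[0,0,-0.025],[0,0,-0.025],[0,0,-0.025],[0,0,-0.015],[0,0,-0.005],[0,0,0]],"twist":[[0,0,0],[0,0,0],[0,0,0],[0,0,0],[0,0,0],[0,0,0],[0,0,0],[0,0,0],[0,0,0],[0,0,0],[0,0,0]],"hand":[0,0,0,0,0,0,0,0,0,0,0]}'
python3 - <<'E'
from h import *
togo([.436,-.287,.2])
m=robot.camera_model("wrist");w=robot.read_camera("wrist")[:,:,::-1];a=robot.read_camera("scene")[:,:,::-1]
k=np.zeros(w.shape[:2],np.uint8);k[90:300,200:400]=(w[90:300,200:400].max(2)<40)*255
k=cv2.morphologyEx(k,cv2.MORPH_OPEN,np.ones((5,5)))
ys,xs=np.nonzero(k);P=np.array([plane(m,(x,y),.005)[:2] for x,y in zip(xs,ys)],np.float32)
print("coaster",cv2.minEnclosingCircle(P))
cv2.imwrite("pics/e1.png",np.hstack([cv2.resize(a[230:410,110:440],(480,262)),cv2.resize(w[100:300,200:440],(314,262))]))
cv2.imwrite("pics/w8.png",w)
E
```

```text
time_s: 18.58
position: [0.4344, -0.2868, 0.2234]
ee_rot: [0.01, 0.663, 0.749, 0.001]
ft_force: [0.2, 0.7, -0.3]
finger_gap: 0.0856
t 18.5833 pos [ 0.4344 -0.2868  0.2234] tool dp [-0.0001  0.0012  0.0234] n 0.5858985567350076 xhead 96.99519453750194 z [ 0.0155 -0.0116 -0.9998] F [ 0.1648  0.6748 -0.2889] gap 0.08555987055631273
coaster ((0.4317215085029602, -0.2862994968891144), 0.06916382908821106)
```

View pics/e1.png

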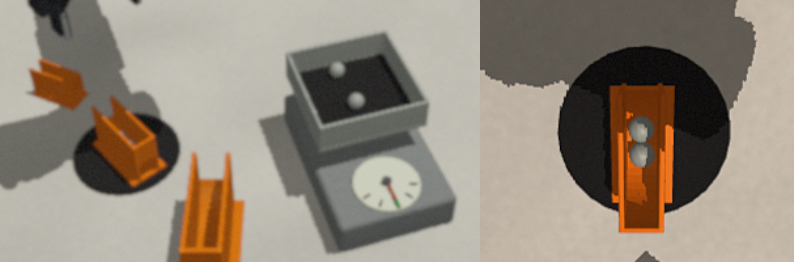

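View pics/w8.png

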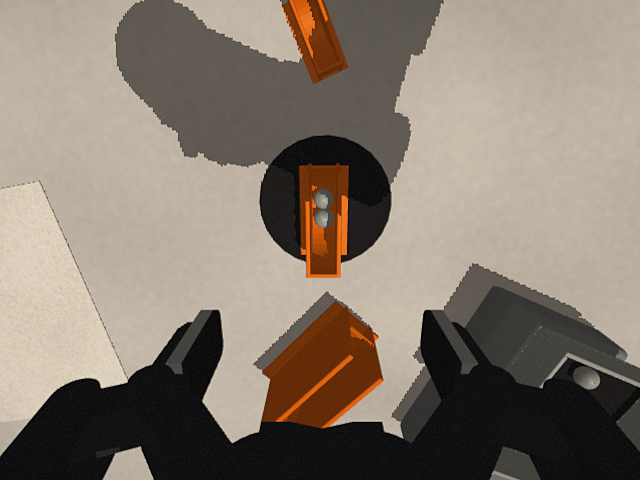

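```bash
python3 - <<'E'
from h import *
m=robot.camera_model("wrist")
e=plane(m,(323.5,276.5),.069)[:2];f=[plane(m,p,.008)[:2] for p in((299,166),(349,166))]
mid=(f[0]+f[1])/2;u=np.array([np.cos(.11),np.sin(.11)])
c1=e-.054*u;c2=mid+.044*u;print(e,mid,np.linalg.norm(e-mid),"cup",c1,c2,np.linalg.norm((c1+c2)/2-[.4317,-.2863]))
o=robot.observe();print(o["time_s"],np.abs(o["joint_velocities"]).max(),o["ft_force"])
robot.close_job()
E
```

```text
[ 0.4844 -0.2796] [ 0.3916 -0.2911] 0.09356968981375154 cup [ 0.4308 -0.2856] [ 0.4353 -0.2862] 0.0014048666221253491
18.6833 0.03305565521178235 [-0.0624 -0.2565 -1.2613]
the job is handed in; nothing more can be done
```

I poured two of the four balls into the scale pan, set the orange cup back on its coaster, let go and handed the job in at about 18.7 s. `close_job()` gives no verdict, so what follows is what my own checks showed.

- **Which cup:** I used the middle-sized orange cup, the one that stood on the black mat and held four balls.
- **Pour:** I tilted it over the pan in small steps and stopped after the second ball, at about 38° of tilt.
- **Final check, balls:** The scene view shows two balls in the pan and the pointer on the wide green mark. The wrist view shows two balls still in the cup.
- **Final check, cup:** It stands upright, and the wrist view puts its centre about 1.4 mm from the coaster's centre. The gripper is open and raised well clear of it.
- **Disagreements:** The scene and side cameras differed by 6–8 mm in x for the cup, pan and coaster. I averaged them and used the wrist camera to confirm. In that last cup check, the two ends of the cup gave centres 4.5 mm apart.
- **Not measured:** I could not read the force of the cup on the coaster directly. The last wrist force reading was about −1.3 N vertically with the hand empty, which I took to be sensor noise.

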